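Rehang the lid of a bench parts box on its hinge pin

TASK

The lid is off the blue steel parts box, and its loose hinge pin is parked in the knuckles on the box. Draw the pin right out and lay it down on a clear stretch of bench; then lower the lid gently and squarely onto the box, so that its knuckles drop in between those of the box, and let go of it. Take up the pin again and slide it through all the knuckles until its yellow knob stands against the hinge, leaving the other things on the bench where they are.

Things in the scene. Friction and masses are not known exactly. Their poses are not given: they have to be found in the camera images.
- parts_box: Blue steel box screwed to the bench, open on top: 120 (x) by 150 (y) by 75 mm high, walls 4 mm. Origin: centre of its underside. Its +x side carries the hinge; the hinge axis runs along the box's y at x = +74 mm, at rim height (75 mm above the bench).
- box_hinge (a point): Point on the box's hinge axis at y = 0 of the box; axes as the box. Three steel knuckles (20 mm outside diameter, bore 14 mm) are fixed to the box: y = +53 to +86, -19 to +19 and -75 to -53 mm from here.
- hinge_mouth (a point): Point on the hinge axis at the outer face of the box's +y end knuckle, the end where the pin goes in (along the box's -y) and comes out; 11 mm beyond the box's side wall, 5 mm beyond the edge of the lid when that is on. Axes as the box.
- lid_handle (a point): Centre of the grip of the black handle on the blue steel lid (0.45 kg): a flat-sided bar 92 mm long along the lid's y, 14 mm wide in x, 10 mm high. It is 35 mm above the underside of the lid's plate: 47 mm above the bench while the lid lies there, 110 mm when it is on the box, where this point is at x = +5, y = 0 mm of the box. Lid axes: x towards its hinge knuckles, z up.
- lid_plate (a point): Centre of the box opening on the underside of the lid's plate, 5 mm in -x from the handle; axes as the lid. The plate (128 by 162 mm, 4 mm thick) rests on the box's rim; a 12 mm skirt at its front and sides goes outside the box with 3 mm of play all round. In place its axes match the box's and it lies over the middle of the box, 75 mm above the bench.
- lid_hinge (a point): Middle of the lid's hinge axis, level with the underside of its plate, 69 mm in +x from the handle; axes as the lid. The lid has two steel knuckles, 26 mm long (20 mm outside diameter, bore 14 mm), centred at y = +36 and -36 mm; they drop into the 34 mm gaps between the box's knuckles. In place this point coincides with box_hinge.
- pin_mid (a point): Middle of the hinge pin, on its axis: a 10 mm steel rod 166 mm long (the last 12 mm tapers to a 4 mm tip) with a yellow knob; 200 mm and 130 g in all. x runs from the tip (-100 mm) to the knob's end (+100 mm). At the start it lies in the box's knuckles, knob at the +y end. Laid on the bench it rests on knob and rod, knob end 3 mm higher, and does not roll.
- pin_shoulder (a point): Face of the pin's knob on its axis, where the rod begins, 66 mm from the middle. It comes against hinge_mouth when the pin is fully home; the pin then lies in the bottom of the bores, about 2 mm below the hinge axis. Axes as pin_mid.
- pin_knob (a point): Centre of the yellow six-sided knob, 34 mm long and 16 mm across the flats; 17 mm beyond the shoulder, 83 mm from the middle of the pin. Axes as pin_mid.
- cassette_mid (a point): Bystander: stack of steel sprockets, 108 mm across, 36 mm high; centre. Leave it alone.
- screwdriver_mid (a point): Bystander: orange screwdriver, 190 mm long (x, handle at -x, 26 mm thick); middle. Leave it alone.
- tape_mid (a point): Bystander: yellow roll of tape, 92 mm across, 25 mm high; centre. Leave it alone.
- chainring_mid (a point): Bystander: flat chainring, 160 mm across, 6 mm thick; centre. Leave it alone.
- jar_mid (a point): Bystander: glass jar of brass bits with white cap, 54 mm across, 88 mm high; centre. Leave it alone.
- spanner_mid (a point): Bystander: steel spanner, 180 mm long (x), 38 mm wide, 8 mm thick; middle. Leave it alone.
There are look-alikes about, which are no part of the job. What is shaped like the part that bears lid_handle but green is not meant.

How it is judged:
By the outcome, as a careful person would: the job done as asked, in the order asked, and still so for the second after the job is handed in, with the robot touching nothing.
It also fails if it takes over 72 s, if anything falls off the work surface, if the arm or the gripper's body presses on something with over 40 N, if the wrist force passes 120 N, or if a joint passes its speed limit or range.

ROBOT

A 6-joint arm with a two-finger parallel gripper is mounted at the origin on the work surface. World frame = base frame: x ahead of the robot, y to its left, z up, the work surface at z = 0. Lengths are in m, angles in rad, forces in N, time in s.
With the tool pointing down it reaches from about 0.35 to 0.975 m from the base axis. Payload 4.9 kg.
Tool frame: the origin (TCP) lies at the very end of the fingers, on their centre line; the grasp point (between the pads) lies 19 mm behind it; z points along the fingers, y is the line along which they close (so a half turn about z gives the same grasp; the last joint's range is limited). The gripper opens to 85 mm and grips with 20 to 120 N. Pads are 22 mm wide; open, the fingers measure 114 mm over their backs; the gripper's body (76 mm by 85 mm) begins 54 mm behind the grasp point. The pads swing forward as they close: fully open they stand 13 mm farther back than shut.
Start: joints at [1.15, 0.053, 1.613, -0, 1.476, -0.119], TCP at [0.186, 0.597, 0.231] pointing down, gripper open.
Joint ranges: [-3.01, 3.01], [-1.01, 2.22], [0.06, 2.58], [-1.02, 4.17], [0.09, 2.62], [-3.14, 3.14]. Speed limits (rad/s): [2.57, 2.57, 3.14, 3.14, 3.14, 3.14].

INTERFACE

Orientations are given as a rotation vector (axis times angle).
In Python, from station import ctrl, imaging gives the robot as it stands.
- The arm moves only by the tool play_rows, never from a script. Its argument "series" is a list of rows, each a list of 3 entries, a list of its own where there are three numbers: the opening, from 0 (shut) to 1 (fully open), then the shift along the tool's x, y, z each as a share of 0.05 m, from -1 to 1, then the turn, a rotation vector about the tool's x, y, z each as a share of 8 degrees, from -1 to 1. In form: [[grip, [dx, dy, dz], [ax, ay, az]], ...]. A call has 1 to 8 rows; each row shifts and turns the commanded pose from where the row before left it, along the tool's axes as they then stand; what a row does not reach is not made up. A row lasts 1/8 s, in which the tool goes at most 62.5 mm and 10.7 degrees, less where a joint would pass 70% of its speed; a pose out of reach is approached as far as the arm can. A call with a number of a shift or a turn outside -1 to 1 is refused whole. A call with a gripper value outside its range is refused whole. The fingers move at their own pace and stop on an object; "force" is the grip in N (left out, the last holds). Time passes only in rows, so rows that do not move let the fingers close. It gives the time, the measured TCP pose, the force, the opening and the grip force at its end, in the units of the state.
- ctrl.get_obs(): the state, without advancing time (a new reading comes with each control period).
- imaging.get_image(name): name is "scene" or "top" or "wrist"; returns a dict with "color" (420x560x3 uint8, blue, green, red), "fx", "fy", "cx", "cy" (pixels), "extrinsics" (4x4, takes a point from world to camera coordinates); the wrist camera has in their place "hand_eye" (4x4, takes a point from camera to tool coordinates, whose origin is the TCP and whose axes are the flange's). Camera axes: x right, y down, z forward; pixel columns grow to the right and rows downward; lengths in m; the calibration is good to about 2 mm. A picture is of the moment at which its call begins: read the wrist's pose just before it. There is no depth.
- ctrl.finish_job(): hands the job in; it is judged then, once.
The state is a dict: "t": time; "q": joint angles; "dq": joint speeds; "effort": joint torques, N m; "tool_pos": TCP position; "tool_rot": TCP orientation; "contact_force": force on the tool from outside, world axes, zero at the start; "wrist_torque": the same for the moment, N m; "opening": finger opening in m; "grip_force": force on a finger pad.
Only numpy, scipy, OpenCV 4.12 (cv2) and the standard library are available. Lean on these libraries where they do the work, as an engineer would, in place of code of your own. Each camera call takes 0.05 s, during which the arm holds its last target. There are 200 camera calls.

## Working session

There is one attempt and no reset: what is moved stays moved. The work goes in short steps, Python scripts to look and compute and a tool call to move; the robot and the scene stay as the last step left them, time stands still between calls to the robot, and variables do not carry over. Pictures are saved under pics/ and viewed, at most 10 in all, crops included, and the job is handed in when it is done.

Besides the shell and the picture viewer there is one more tool, called after "Emit:" as name(argument=value, ...), one argument or row to a line, values as JSON. play_rows: Moves the arm, as the interface text tells. Shift numbers are shares of 0.05 m and turn numbers shares of 8 degrees, none past 1 either way. Its arguments: {"type":"object","properties":{"series":{"type":"array"},"force":{"type":"number"}},"required":["series"]}

```bash
mkdir -p pics; ls; cat > h.py <<'E'
import numpy as np,cv2
from scipy.spatial.transform import Rotation as R
from station import ctrl,imaging
def cam(n):
    o=ctrl.get_obs();d=imaging.get_image(n)
    if n=="wrist":
        T=np.eye(4);T[:3,:3]=R.from_rotvec(o["tool_rot"]).as_matrix();T[:3,3]=o["tool_pos"]
        d["c2w"]=T@np.array(d["hand_eye"])
    else: d["c2w"]=np.linalg.inv(np.array(d["extrinsics"]))
    return d
def ray(d,u,v,z):
    r=d["c2w"][:3,:3]@np.array([(u-d["cx"])/d["fx"],(v-d["cy"])/d["fy"],1]);c=d["c2w"][:3,3]
    return c+r*(z-c[2])/r[2]
def proj(d,p):
    q=np.linalg.inv(d["c2w"])@np.append(p,1);return np.array([d["fx"]*q[0]/q[2]+d["cx"],d["fy"]*q[1]/q[2]+d["cy"]])
E
python3 - <<'E'
from h import *
a=cam("top");b=cam("scene")
for n,d in(("top",a),("scene",b)):
    cv2.imwrite(f"pics/{n}0.png",d["color"]);print(n,d["fx"],d["c2w"].round(3).tolist())
np.save("top0.npy",a,allow_pickle=True);np.save("scene0.npy",b,allow_pickle=True)
o=ctrl.get_obs();print(o["tool_pos"],o["tool_rot"],o["opening"],R.from_rotvec(o["tool_rot"]).as_matrix().round(3).tolist())
E
```

```text
pics
top 536.2886394009867 [[-0.017, -0.994, 0.109, 0.305], [-1.0, 0.017, 0.003, -0.055], [-0.004, -0.109, -0.994, 1.931], [0.0, 0.0, 0.0, 1.0]]
scene 409.36083996437634 [[-0.139, 0.813, -0.565, 1.103], [0.99, 0.12, -0.071, 0.034], [0.01, -0.57, -0.822, 1.004], [0.0, 0.0, 0.0, 1.0]]
[0.18554192 0.59623612 0.23016282] [-4.72248884e-01 -3.10539135e+00  2.85376045e-03] 0.08561199834216278 [[-0.955, 0.297, -0.001], [0.297, 0.955, -0.002], [0.0, -0.002, -1.0]]
```

View pics/top0.png

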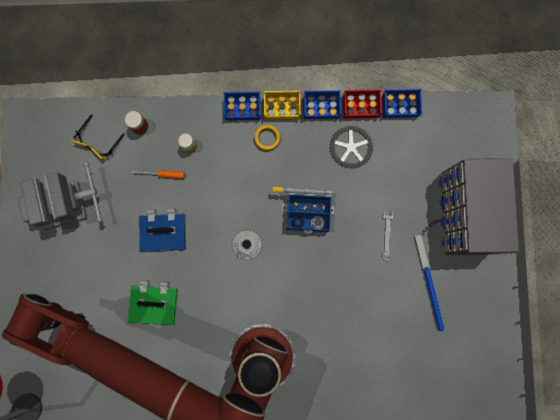

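View pics/scene0.png

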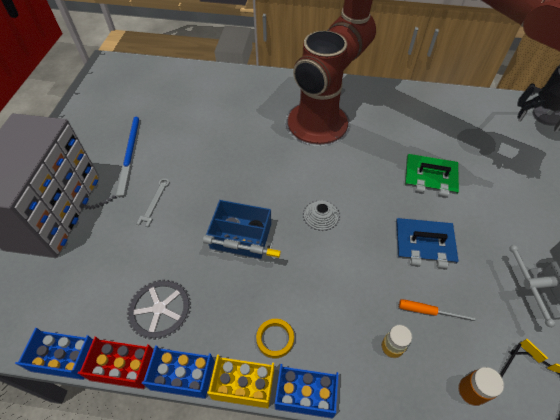

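The top view shows the box around (308,213) with its hinge and pin at row ~190 and the knob at (278,189). The blue lid is at (162,231), with its handle at about (160,231). The bench between x≈195 and 265 at row 190 is clear, so the pin can go there. The scene view agrees, with the knob at (275,253).

```bash
cat >> h.py <<'E'
def blobs(d,lo,hi,roi=None,mina=15):
    m=cv2.inRange(cv2.cvtColor(d["color"],cv2.COLOR_BGR2HSV),lo,hi)
    if roi: k=np.zeros_like(m);k[roi[1]:roi[3],roi[0]:roi[2]]=255;m&=k
    return [c for c in cv2.findContours(m,cv2.RETR_EXTERNAL,cv2.CHAIN_APPROX_NONE)[0] if cv2.contourArea(c)>mina]
def rect(d,c,z):  # min-area rect on the plane z: centre, sizes, corners
    p=np.array([ray(d,u,v,z)[:2] for u,v in c.reshape(-1,2)],np.float32)
    r=cv2.minAreaRect(p);return r
E
python3 - <<'E'
from h import *
d=np.load("top0.npy",allow_pickle=True).item();s=np.load("scene0.npy",allow_pickle=True).item()
for n,lo,hi,roi,z in(("lid",(100,120,40),(125,255,255),(130,200,195,260),.016),("box",(100,100,20),(125,255,255),(280,180,340,240),.075),
 ("handle",(0,0,0),(179,255,45),(140,220,185,240),.052),("knob",(18,120,100),(35,255,255),(265,180,290,200),.073)):
    for c in blobs(d,lo,hi,roi,6): print(n,cv2.contourArea(c),rect(d,c,z))
for c in blobs(s,(18,120,100),(35,255,255),(255,240,290,265),6): print("knob scene",rect(s,c,.073))
E
```

```text
lid 1431.5 ((0.44406673312187195, 0.35591915249824524), (0.1268412470817566, 0.16297364234924316), 1.9735761880874634)
box 1441.0 ((0.5003769397735596, -0.16792705655097961), (0.15060588717460632, 0.12487664818763733), 85.35526275634766)
handle 86.5 ((0.4497907757759094, 0.35413220524787903), (0.0915435329079628, 0.014084938913583755), 89.03467559814453)
knob 36.0 ((0.5850828886032104, -0.06116741895675659), (0.03151746094226837, 0.014149186201393604), 89.01520538330078)
knob scene ((0.5845819711685181, -0.06536078453063965), (0.036056358367204666, 0.021452749148011208), 85.54151916503906)
```

```bash
cat >> h.py <<'E'
def plan(p,yaw=None,n=None,obs=None,pitch=0):
    """yaw: angle of tool y from world x (deg); tool pointing down. prints shares per row"""
    o=obs or ctrl.get_obs();P=np.array(o["tool_pos"]);M=R.from_rotvec(o["tool_rot"])
    p=np.array(p,float)
    if yaw is None: G=M
    else:
        a=np.radians(yaw);y=np.array([np.cos(a),np.sin(a),0]);z=np.array([0,0,-1.]);G=R.from_matrix(np.c_[np.cross(y,z),y,z])
        G=G*R.from_rotvec([0,np.radians(pitch),0])
    w=(M.inv()*G).as_rotvec(degrees=True)
    n=n or int(np.ceil(max(np.linalg.norm(p-P)/.05,np.abs(w).max()/8,1)))
    dP=(p-P)/n;A=M;out=[]
    for i in range(n):
        out.append((A.inv().apply(dP)/.05).round(2).tolist());A=A*R.from_rotvec(w/n,degrees=True)
    print(n,"turn",(w/n/8).round(3).tolist());[print(r) for r in out]
def st():
    o=ctrl.get_obs();M=R.from_rotvec(o["tool_rot"]).as_matrix()
    print("t%.2f"%o["t"],np.round(o["tool_pos"],4),"yaw %.2f"%np.degrees(np.arctan2(M[1,1],M[0,1])),"z",M[:,2].round(3),"F",np.round(o["contact_force"],1),"op %.4f gf %.1f"%(o["opening"],o["grip_force"]))
E
python3 -c "
from h import *
plan([.57,-.11,.26],-4)"
```

```text
17 turn [-0.001, 0.0, 0.564]
[-0.68, -0.66, -0.03]
[-0.73, -0.6, -0.03]
[-0.77, -0.54, -0.03]
[-0.81, -0.48, -0.03]
[-0.85, -0.42, -0.03]
[-0.88, -0.35, -0.03]
[-0.9, -0.28, -0.03]
[-0.92, -0.21, -0.03]
[-0.94, -0.13, -0.03]
[-0.94, -0.06, -0.03]
[-0.95, 0.02, -0.03]
[-0.94, 0.09, -0.03]
[-0.93, 0.16, -0.04]
[-0.92, 0.24, -0.04]
[-0.89, 0.31, -0.04]
[-0.87, 0.38, -0.04]
[-0.83, 0.44, -0.04]
```

Emit:
play_rows(
  series=[
    [1, [-0.68, -0.66, -0.03], [0, 0, 0.565]],
    [1, [-0.73, -0.6, -0.03], [0, 0, 0.565]],
    [1, [-0.77, -0.54, -0.03], [0, 0, 0.565]],
    [1, [-0.81, -0.48, -0.03], [0, 0, 0.565]],
    [1, [-0.85, -0.42, -0.03], [0, 0, 0.565]],
    [1, [-0.88, -0.35, -0.03], [0, 0, 0.565]],
    [1, [-0.9, -0.28, -0.03], [0, 0, 0.565]],
    [1, [-0.92, -0.21, -0.03], [0, 0, 0.565]],
  ],
)

```text
t: 1.1
tool_pos: [0.3661, 0.2631, 0.2429]
tool_rot: [-1.416, -2.804, 0.0]
contact_force: [0.0, -0.1, 0.5]
opening: 0.0855
grip_force: 0.0
```

Emit:
play_rows(
  series=[
    [1, [-0.94, -0.13, -0.03], [0, 0, 0.565]],
    [1, [-0.94, -0.06, -0.03], [0, 0, 0.565]],
    [1, [-0.95, 0.02, -0.03], [0, 0, 0.565]],
    [1, [-0.94, 0.09, -0.03], [0, 0, 0.565]],
    [1, [-0.93, 0.16, -0.04], [0, 0, 0.565]],
    [1, [-0.92, 0.24, -0.04], [0, 0, 0.565]],
    [1, [-0.89, 0.31, -0.04], [0, 0, 0.565]],
    [1, [-0.87, 0.38, -0.04], [0, 0, 0.565]],
  ],
)

```text
t: 2.1
tool_pos: [0.5469, -0.0695, 0.2568]
tool_rot: [-2.217, -2.225, 0.0]
contact_force: [-0.4, 0.4, -0.1]
opening: 0.0854
grip_force: 0.0
```

Emit:
play_rows(
  series=[
    [1, [-0.83, 0.44, -0.04], [0, 0, 0.565]],
    [1, [0, 0, 0], [0, 0, 0]],
    [1, [0, 0, 0], [0, 0, 0]],
  ],
)

```text
t: 2.48
tool_pos: [0.5684, -0.109, 0.2586]
tool_rot: [-2.299, -2.139, 0.001]
contact_force: [0.8, 0.7, -0.8]
opening: 0.0853
grip_force: 0.0
```

```bash
python3 - <<'E'
from h import *
st();d=cam("wrist");cv2.imwrite("pics/w1.png",d["color"]);np.save("w1.npy",d,allow_pickle=True);print(d["fx"],np.round(d["hand_eye"],3).tolist())
E
```

```text
t2.48 [ 0.5684 -0.109   0.2586] yaw -4.12 z [-0.001  0.001 -1.   ] F [ 0.8  0.7 -0.8] op 0.0853 gf 0.0
356.84461234270157 [[-0.0, -0.958, -0.286, 0.071], [1.0, -0.0, 0.0, -0.001], [-0.0, -0.286, 0.958, -0.143], [0.0, 0.0, 0.0, 1.0]]
```

View pics/w1.png

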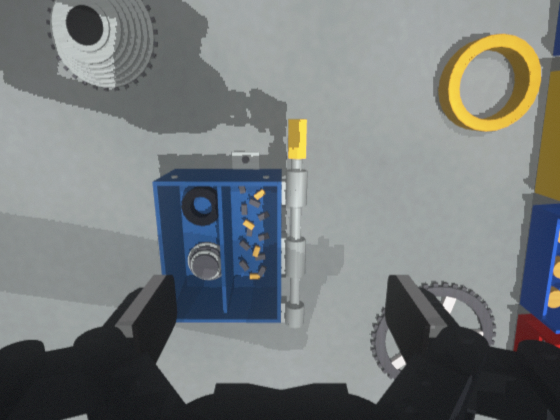

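The wrist view shows the box nearly square with the image. The hinge line runs down column ~296, with knuckles at rows 188, 258 and 316. The knob covers rows 120–159 at (297,139), a little clear of the mouth at row ~170.

```bash
python3 - <<'E'
from h import *
d=np.load("w1.npy",allow_pickle=True).item()
c=max(blobs(d,(15,120,90),(35,255,255),(280,110,315,170)),key=cv2.contourArea);print("knob",cv2.boundingRect(c),rect(d,c,.077))
g=cv2.cvtColor(d["color"],cv2.COLOR_BGR2GRAY)
for v in (180,200,250,270,310,320): print(v,g[v,278:318].tolist())
print("col296",g[155:335,296].tolist())
E
```

```text
knob (288, 119, 19, 40) ((0.5848750472068787, -0.06555712968111038), (0.03417452797293663, 0.015959225594997406), 85.87877655029297)
180 [62, 63, 67, 82, 102, 107, 107, 101, 105, 123, 134, 144, 157, 165, 172, 178, 185, 190, 196, 199, 199, 203, 206, 204, 192, 181, 171, 160, 151, 149, 159, 163, 161, 162, 163, 161, 160, 162, 162, 162]
200 [103, 104, 108, 152, 206, 217, 216, 177, 129, 133, 144, 154, 166, 172, 181, 189, 198, 207, 215, 216, 211, 209, 205, 197, 183, 173, 162, 151, 140, 156, 161, 162, 163, 163, 163, 164, 165, 165, 161, 163]
250 [87, 89, 96, 140, 179, 186, 181, 123, 107, 113, 124, 134, 144, 149, 151, 159, 164, 171, 187, 186, 188, 191, 186, 182, 177, 168, 160, 132, 142, 143, 144, 144, 145, 145, 146, 147, 146, 145, 143, 145]
270 [86, 86, 97, 151, 178, 178, 132, 102, 111, 122, 131, 140, 148, 153, 158, 161, 168, 174, 175, 169, 168, 167, 160, 158, 149, 144, 133, 129, 143, 144, 146, 147, 145, 144, 146, 146, 146, 146, 146, 144]
310 [84, 85, 96, 147, 173, 178, 173, 120, 111, 120, 129, 139, 147, 148, 156, 159, 163, 165, 168, 169, 172, 170, 163, 158, 154, 143, 136, 143, 146, 143, 143, 
[... 455 characters left out ...]
 211, 209, 213, 211, 214, 215, 214, 215, 217, 218, 218, 216, 207, 203, 214, 216, 216, 216, 216, 217, 215, 215, 215, 213, 212, 213, 212, 212, 212, 212, 213, 213, 211, 214, 212, 210, 212, 210, 212, 214, 214, 213, 211, 207, 178, 126, 117, 155, 188, 191, 193, 193, 193, 192, 190, 187, 182, 172, 171, 172, 173, 171, 173, 172, 171, 171, 173, 173, 174, 173, 173, 174, 174, 174, 175, 175, 175, 174, 175, 174, 175, 176, 176, 178, 180, 181, 180, 179, 178, 176, 178, 179, 179, 179, 178, 175, 178, 176, 178, 177, 177, 177, 178, 176, 176, 176, 175, 173, 153, 114, 105, 105, 101, 110, 141, 168, 170, 171, 171, 172, 174, 171, 172, 171, 174, 173, 173, 174, 173, 173, 175, 173, 166, 153, 144, 146, 146, 146, 148, 149]
```

```bash
python3 - <<'E'
from h import *
d=np.load("w1.npy",allow_pickle=True).item()
for u,v in((296.2,200),(295.2,250),(294.6,315)): print(ray(d,u,v,.075))
a=ray(d,296.2,172,.085);print("mouth top",a)
for v in(242,325,303,206+0): print(v,ray(d,296,v,.085))
y=np.array([np.sin(np.radians(4.1)),np.cos(np.radians(4.1)),0]);h=a-86e-3*y;print("hinge",h)
st(); plan([.585,-.0655,.10],-4.1)
E
```

```text
[ 0.58092068 -0.12228255  0.075     ]
[ 0.57691515 -0.17288335  0.075     ]
[ 0.57188969 -0.24561695  0.075     ]
mouth top [ 0.58220526 -0.09392713  0.085     ]
242 [ 0.57803272 -0.1606674   0.085     ]
325 [ 0.57262975 -0.25096477  0.085     ]
303 [ 0.57414068 -0.22571328  0.085     ]
206 [ 0.58014481 -0.12536887  0.085     ]
hinge [ 0.57605648 -0.17970704  0.085     ]
t2.52 [ 0.5684 -0.1086  0.2588] yaw -4.07 z [-0.001  0.001 -1.   ] F [ 0.9  0.  -0.6] op 0.0854 gf 0.0
4 turn [-0.002, -0.001, 0.001]
[0.22, 0.07, 0.79]
[0.22, 0.07, 0.79]
[0.22, 0.07, 0.79]
[0.22, 0.07, 0.79]
```

Emit:
play_rows(
  series=[
    [0.7, [0.22, 0.07, 0.8], [0, 0, 0]],
    [0.5, [0.22, 0.07, 0.8], [0, 0, 0]],
    [0.5, [0.22, 0.07, 0.8], [0, 0, 0]],
    [0.5, [0.21, 0.07, 0.75], [0, 0, 0]],
    [0.5, [0, 0, 0.67], [0, 0, 0]],
    [0.5, [0, 0, 0], [0, 0, 0]],
    [0.5, [0, 0, 0], [0, 0, 0]],
  ],
)

```text
t: 3.4
tool_pos: [0.5867, -0.0666, 0.0699]
tool_rot: [2.298, 2.14, 0.002]
contact_force: [0.7, 0.0, 0.5]
opening: 0.0429
grip_force: 0.0
```

```bash
python3 - <<'E'
from h import *
st();d=cam("wrist");cv2.imwrite("pics/w2.png",d["color"]);np.save("w2.npy",d,allow_pickle=True)
c=max(blobs(d,(15,120,60),(35,255,255),(200,100,400,420)),key=cv2.contourArea);print("knob",cv2.boundingRect(c),rect(d,c,.077))
E
```

```text
t3.40 [ 0.5867 -0.0666  0.0699] yaw -4.08 z [ 0.002 -0.    -1.   ] F [0.7 0.  0.5] op 0.0429 gf 0.0
knob (259, 234, 39, 90) ((0.5846632122993469, -0.06487521529197693), (0.04130718857049942, 0.016064709052443504), 86.21511840820312)
```

View pics/w2.png

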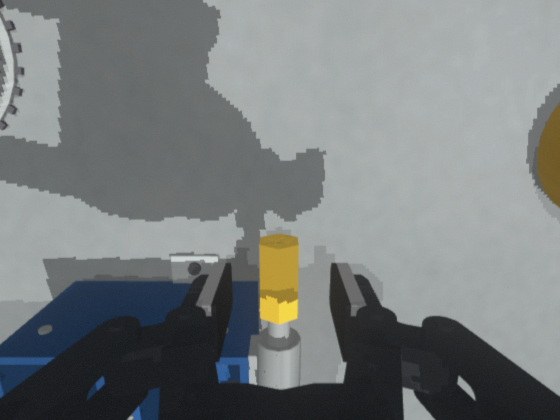

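The knob sits between the fingers, spanning columns 259–298 and rows 234–324, about 2 mm left of centre. I'll close on it.

Emit:
play_rows(
  force=60,
  series=[
    [0.5, [0, -0.04, 0.06], [0, 0, 0]],
    [0.3, [0, 0, 0], [0, 0, 0]],
    [0, [0, 0, 0], [0, 0, 0]],
    [0, [0, 0, 0], [0, 0, 0]],
    [0, [0, 0, 0], [0, 0, 0]],
    [0, [0, 0, 0], [0, 0, 0]],
    [0, [0, 0, 0], [0, 0, 0]],
  ],
)

```text
t: 4.32
tool_pos: [0.5846, -0.067, 0.066]
tool_rot: [2.299, 2.139, 0.001]
contact_force: [0.6, 0.3, 4.7]
opening: 0.0141
grip_force: 60.9
```

```bash
python3 - <<'E'
from h import *
st()
E
```

```text
t4.33 [ 0.5846 -0.067   0.066 ] yaw -4.13 z [ 0.001 -0.    -1.   ] F [0.6 0.3 4.7] op 0.0141 gf 60.9
```

Emit:
play_rows(
  series=[
    [0, [0, 0, -0.02], [0, 0, 0]],
    [0, [0.3, 0, 0], [0, 0, 0]],
    [0, [0.5, 0, 0], [0, 0, 0]],
    [0, [0.5, 0, 0], [0, 0, 0]],
    [0, [0, 0, 0], [0, 0, 0]],
  ],
)

```text
t: 4.95
tool_pos: [0.5883, 0.0003, 0.0658]
tool_rot: [-2.296, -2.142, -0.001]
contact_force: [2.7, 2.6, 0.7]
opening: 0.0145
grip_force: 60.6
```

```bash
python3 - <<'E'
from h import *
st();d=cam("wrist");cv2.imwrite("pics/w3.png",d["color"])
E
```

```text
t4.95 [5.883e-01 3.000e-04 6.580e-02] yaw -3.97 z [-0.001  0.001 -1.   ] F [2.7 2.6 0.7] op 0.0145 gf 60.6
```

View pics/w3.png

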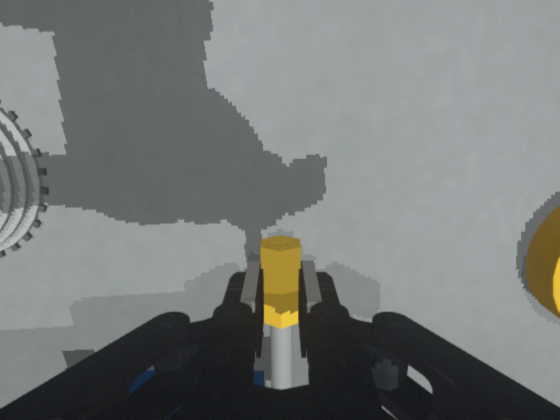

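The knob moves with the fingers and has come out 67 mm. I'll draw it the rest of the way.

Emit:
play_rows(
  series=[
    [0, [0.5, 0, 0], [0, 0, 0]],
    [0, [0.6, 0, 0], [0, 0, 0]],
    [0, [0.6, 0, 0], [0, 0, 0]],
    [0, [0.6, 0, 0], [0, 0, 0]],
    [0, [0.4, 0, 0], [0, 0, 0]],
    [0, [0, 0, 0], [0, 0, 0]],
    [0, [0, 0, 0], [0, 0, 0]],
  ],
)

```text
t: 5.88
tool_pos: [0.598, 0.1318, 0.0658]
tool_rot: [-2.3, -2.139, 0.002]
contact_force: [0.2, -0.9, -1.0]
opening: 0.0141
grip_force: 60.2
```

```bash
python3 - <<'E'
from h import *
st();d=cam("scene");cv2.imwrite("pics/s4.png",cv2.resize(d["color"][150:320,180:440],None,fx=3,fy=3))
E
```

```text
t5.88 [0.598  0.1318 0.0658] yaw -4.16 z [-0.001 -0.001 -1.   ] F [ 0.2 -0.9 -1. ] op 0.0141 gf 60.2
```

View pics/s4.png

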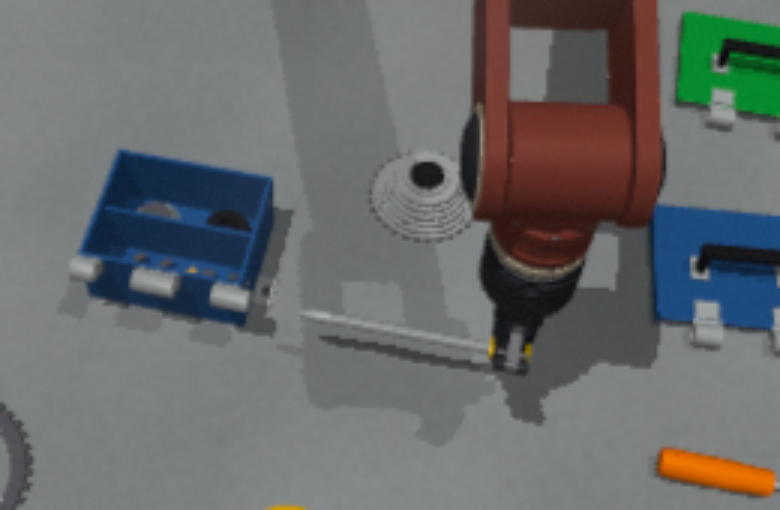

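The pin is clear of the box, roughly level, and over empty bench. I'll lower it now.

Emit:
play_rows(
  series=[
    [0, [0, 0, 0.5], [0, 0, 0]],
    [0, [0, 0, 0.5], [0, 0, 0]],
    [0, [0, 0, 0.14], [0, 0, 0]],
    [0, [0, 0, 0.05], [0, 0, 0]],
    [0, [0, 0, 0.04], [0, 0, 0]],
    [0, [0, 0, 0], [0, 0, 0]],
  ],
)

```text
t: 6.68
tool_pos: [0.599, 0.1326, 0.0057]
tool_rot: [2.3, 2.139, 0.002]
contact_force: [0.4, 0.1, -2.0]
opening: 0.0143
grip_force: 60.2
```

```bash
python3 - <<'E'
from h import *
st()
E
```

```text
t6.67 [0.599  0.1326 0.0057] yaw -4.14 z [ 0.001  0.    -1.   ] F [ 0.4  0.1 -2. ] op 0.0143 gf 60.2
```

Emit:
play_rows(
  series=[
    [0, [0, 0, 0.04], [0, 0, 0]],
    [0, [0, 0, 0.03], [0, 0, 0]],
    [0, [0, 0, 0], [0, 0, 0]],
  ],
)

```text
t: 7.05
tool_pos: [0.5988, 0.1327, 0.0022]
tool_rot: [2.3, 2.14, 0.001]
contact_force: [-1.8, 0.1, 3.7]
opening: 0.0141
grip_force: 60.9
```

```bash
python3 - <<'E'
from h import *
st()
E
```

```text
t7.05 [0.5988 0.1327 0.0022] yaw -4.12 z [ 0.001 -0.    -1.   ] F [-1.8  0.1  3.7] op 0.0141 gf 60.9
```

Emit:
play_rows(
  series=[
    [0.3, [0, 0, 0], [0, 0, 0]],
    [0.4, [0, 0, 0], [0, 0, 0]],
    [0.5, [0, 0, -0.1], [0, 0, 0]],
    [0.5, [0, 0, -0.6], [0, 0, 0]],
    [0.6, [0, 0, -0.9], [0, 0, 0]],
    [0.6, [0, 0, -0.9], [0, 0, 0]],
  ],
)

```text
t: 7.8
tool_pos: [0.5981, 0.1326, 0.1276]
tool_rot: [-2.3, -2.14, 0.0]
contact_force: [-0.4, -0.3, -0.3]
opening: 0.051
grip_force: 0.0
```

```bash
python3 - <<'E'
from h import *
st();plan([.45,.33,.25],0)
E
```

```text
t7.80 [0.5981 0.1326 0.1276] yaw -4.13 z [-0. -0. -1.] F [-0.4 -0.3 -0.3] op 0.0510 gf 0.0
6 turn [-0.0, 0.0, -0.086]
[0.62, -0.54, -0.41]
[0.63, -0.53, -0.41]
[0.63, -0.52, -0.41]
[0.64, -0.52, -0.41]
[0.65, -0.51, -0.41]
[0.65, -0.5, -0.41]
```

Emit:
play_rows(
  series=[
    [0.7, [0.62, -0.54, -0.4], [0, 0, -0.086]],
    [0.7, [0.63, -0.53, -0.4], [0, 0, -0.086]],
    [0.7, [0.63, -0.52, -0.4], [0, 0, -0.086]],
    [0.7, [0.64, -0.52, -0.4], [0, 0, -0.086]],
    [0.7, [0.65, -0.51, -0.35], [0, 0, -0.086]],
    [0.7, [0.65, -0.5, -0.3], [0, 0, -0.086]],
    [0.7, [0, 0, 0], [0, 0, 0]],
    [0.7, [0, 0, 0], [0, 0, 0]],
  ],
)

```text
t: 8.8
tool_pos: [0.4506, 0.3297, 0.2386]
tool_rot: [2.221, 2.221, -0.001]
contact_force: [0.7, 0.7, 0.3]
opening: 0.0598
grip_force: 0.0
```

```bash
python3 - <<'E'
from h import *
st();d=cam("wrist");cv2.imwrite("pics/w5.png",d["color"]);np.save("w5.npy",d,allow_pickle=True)
for c in blobs(d,(0,0,0),(179,255,40),None,200): print("dark",cv2.boundingRect(c),rect(d,c,.052))
for c in blobs(d,(100,120,40),(125,255,255),None,800): print("blue",cv2.boundingRect(c),rect(d,c,.016))
a=cam("top");np.save("top5.npy",a,allow_pickle=True)
for c in blobs(a,(18,120,80),(35,255,255),(215,175,270,205),4): print("knob top",rect(a,c,.012))
E
```

```text
t8.80 [0.4506 0.3297 0.2386] yaw 0.00 z [ 0.    -0.001 -1.   ] F [0.7 0.7 0.3] op 0.0598 gf 0.0
dark (0, 294, 560, 126) ((0.44821348786354065, 0.13486036658287048), (0.16277137398719788, 0.6505829691886902), 89.97711944580078)
dark (0, 76, 35, 101) ((0.21245858073234558, 0.38050344586372375), (0.08999006450176239, 0.030760133638978004), 77.27796173095703)
blue (207, 71, 132, 162) ((0.44449567794799805, 0.35255417227745056), (0.12665943801403046, 0.16052305698394775), 1.88182532787323)
knob top ((0.5977258086204529, 0.13931293785572052), (0.036263059824705124, 0.014620361849665642), 89.01524353027344)
```

View pics/w5.png

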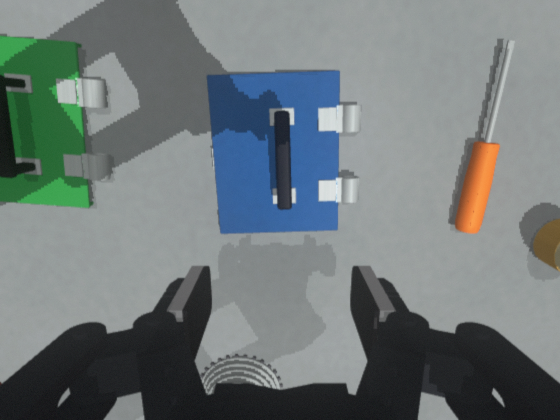

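The blue lid covers columns 207–339 and rows 71–233. Its handle bar runs from (282,112) to (285,209), and its hinge knuckles are on the right (+x), at (348,118) and (348,190).

```bash
python3 - <<'E'
from h import *
d=np.load("w5.npy",allow_pickle=True).item()
for t in(40,55,70):
  for c in blobs(d,(0,0,0),(179,255,t),(262,100,305,216),50): print("handle",cv2.boundingRect(c),rect(d,c,.052))
for v in (118,190):
  g=cv2.cvtColor(d["color"],cv2.COLOR_BGR2GRAY);print(g[v-20:v+21,350].tolist())
plan([.4497,.354,.10],1.9);plan([.4497,.354,.030],1.9)
E
```

```text
handle (275, 111, 14, 79) ((0.45032060146331787, 0.3625102937221527), (0.011775166727602482, 0.07070589065551758), 0.33202090859413147)
handle (274, 111, 17, 98) ((0.4511476755142212, 0.35319438576698303), (0.013535283505916595, 0.08959514647722244), 1.778794527053833)
[161, 162, 161, 142, 111, 108, 124, 156, 181, 183, 185, 184, 186, 186, 186, 187, 186, 189, 188, 190, 188, 190, 190, 191, 190, 189, 189, 191, 191, 192, 193, 192, 193, 185, 165, 147, 145, 146, 151, 161, 162]
[158, 141, 109, 106, 106, 113, 120, 123, 146, 185, 202, 204, 204, 204, 206, 205, 205, 205, 206, 207, 208, 210, 209, 210, 208, 210, 211, 211, 213, 211, 212, 213, 193, 166, 159, 160, 156, 158, 158, 156, 158]
3 turn [-0.003, 0.002, -0.082]
[0.17, -0.01, 0.92]
[0.17, -0.01, 0.92]
[0.17, -0.0, 0.92]
5 turn [-0.002, 0.001, -0.049]
[0.1, -0.0, 0.83]
[0.1, -0.0, 0.83]
[0.1, -0.0, 0.83]
[0.1, -0.0, 0.83]
[0.1, -0.0, 0.83]
```

Emit:
play_rows(
  force=80,
  series=[
    [0.5, [0.1, 0, 0.85], [0, 0, -0.047]],
    [0.5, [0.1, 0, 0.85], [0, 0, -0.047]],
    [0.5, [0.1, 0, 0.85], [0, 0, -0.047]],
    [0.5, [0.1, 0, 0.85], [0, 0, -0.047]],
    [0.5, [0.08, 0, 0.5], [0, 0, -0.047]],
    [0.5, [0, 0, 0.3], [0, 0, 0]],
    [0.5, [0, 0, 0], [0, 0, 0]],
  ],
)

```text
t: 9.78
tool_pos: [0.4498, 0.353, 0.0275]
tool_rot: [-2.186, -2.256, 0.004]
contact_force: [0.2, -0.6, 0.5]
opening: 0.0424
grip_force: 0.0
```

```bash
python3 - <<'E'
from h import *
st()
E
```

```text
t9.78 [0.4498 0.353  0.0275] yaw 1.81 z [-0.002 -0.002 -1.   ] F [ 0.2 -0.6  0.5] op 0.0424 gf 0.0
```

Emit:
play_rows(
  series=[
    [0.3, [0, 0, 0], [0, 0, 0]],
    [0, [0, 0, 0], [0, 0, 0]],
    [0, [0, 0, 0], [0, 0, 0]],
    [0, [0, 0, 0], [0, 0, 0]],
    [0, [0, 0, 0], [0, 0, 0]],
    [0, [0, 0, 0], [0, 0, 0]],
  ],
)

```text
t: 10.52
tool_pos: [0.4517, 0.3546, 0.0308]
tool_rot: [2.184, 2.257, 0.005]
contact_force: [1.8, -2.0, 5.7]
opening: 0.0123
grip_force: 79.0
```

```bash
python3 - <<'E'
from h import *
st()
E
```

```text
t10.53 [0.4517 0.3546 0.0308] yaw 1.88 z [ 0.003  0.001 -1.   ] F [ 1.8 -2.   5.7] op 0.0123 gf 79.0
```

```bash
python3 - <<'E'
from h import *
o=ctrl.get_obs();o["tool_pos"][2]+=.145;plan([.5077,-.1748,.15],-4.1,14,o)
E
```

```text
14 turn [0.002, -0.001, 0.053]
[-0.76, 0.05, 0.04]
[-0.76, 0.06, 0.04]
[-0.76, 0.07, 0.04]
[-0.76, 0.07, 0.04]
[-0.76, 0.08, 0.04]
[-0.76, 0.08, 0.04]
[-0.76, 0.09, 0.04]
[-0.75, 0.09, 0.04]
[-0.75, 0.1, 0.04]
[-0.75, 0.11, 0.04]
[-0.75, 0.11, 0.04]
[-0.75, 0.12, 0.04]
[-0.75, 0.12, 0.04]
[-0.75, 0.13, 0.04]
```

Emit:
play_rows(
  series=[
    [0, [0, 0, -0.2], [0, 0, 0]],
    [0, [0, 0, -0.4], [0, 0, 0]],
    [0, [0, 0, -0.7], [0, 0, 0]],
    [0, [0, 0, -0.8], [0, 0, 0]],
    [0, [0, 0, -0.8], [0, 0, 0]],
  ],
)

```text
t: 11.15
tool_pos: [0.4495, 0.3538, 0.1753]
tool_rot: [-2.184, -2.257, 0.001]
contact_force: [0.2, 1.0, -5.2]
opening: 0.0122
grip_force: 78.5
```

```bash
python3 - <<'E'
from h import *
st();d=cam("wrist");cv2.imwrite("pics/w6.png",d["color"])
E
```

```text
t11.15 [0.4495 0.3538 0.1753] yaw 1.88 z [-0.001 -0.    -1.   ] F [ 0.2  1.  -5.2] op 0.0122 gf 78.5
```

Emit:
play_rows(
  series=[
    [0, [-0.4, 0.03, 0.02], [0, 0, 0.03]],
    [0, [-0.76, 0.06, 0.04], [0, 0, 0.055]],
    [0, [-0.76, 0.06, 0.04], [0, 0, 0.055]],
    [0, [-0.76, 0.07, 0.04], [0, 0, 0.055]],
    [0, [-0.76, 0.07, 0.04], [0, 0, 0.055]],
    [0, [-0.76, 0.08, 0.04], [0, 0, 0.055]],
    [0, [-0.76, 0.08, 0.04], [0, 0, 0.055]],
    [0, [-0.76, 0.09, 0.04], [0, 0, 0.055]],
  ],
)

```text
t: 12.2
tool_pos: [0.4774, 0.0664, 0.1561]
tool_rot: [-2.248, -2.191, 0.005]
contact_force: [0.5, -0.7, -4.9]
opening: 0.012
grip_force: 78.5
```

Emit:
play_rows(
  series=[
    [0, [-0.76, 0.09, 0.04], [0, 0, 0.055]],
    [0, [-0.75, 0.1, 0.04], [0, 0, 0.055]],
    [0, [-0.75, 0.1, 0.04], [0, 0, 0.055]],
    [0, [-0.75, 0.11, 0.04], [0, 0, 0.055]],
    [0, [-0.75, 0.12, 0.04], [0, 0, 0.055]],
    [0, [-0.75, 0.12, 0.04], [0, 0, 0.05]],
    [0, [-0.35, 0.06, 0.02], [0, 0, 0.02]],
    [0, [0, 0, 0], [0, 0, 0]],
  ],
)

```text
t: 13.2
tool_pos: [0.5018, -0.1766, 0.1441]
tool_rot: [-2.301, -2.134, 0.001]
contact_force: [0.1, 0.5, -5.5]
opening: 0.0121
grip_force: 78.5
```

```bash
python3 - <<'E'
from h import *
st();d=cam("wrist");cv2.imwrite("pics/w7.png",d["color"]);np.save("w7.npy",d,allow_pickle=True);plan([.5077,-.1748,.15],-4.1)
E
```

```text
t13.20 [ 0.5018 -0.1766  0.1441] yaw -4.32 z [-0.003  0.002 -1.   ] F [ 0.1  0.5 -5.5] op 0.0121 gf 78.5
1 turn [-0.017, -0.013, -0.02]
[0.03, 0.11, -0.11]
```

View pics/w7.png

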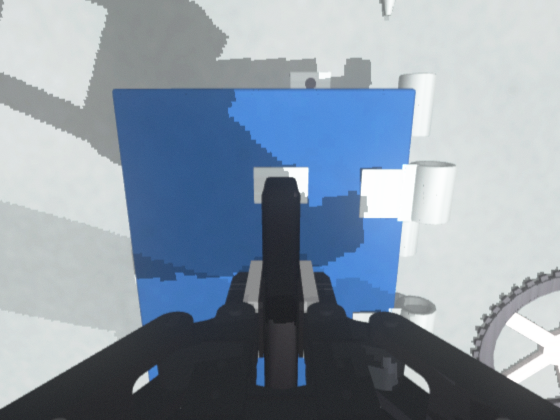

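The lid hangs level. Its +y edge is at row 89, from column 114 to 414, and the lid knuckle is at (433,192). The box's +y end knuckle shows behind it, at columns 399–434 with its end at row ~74. I'll compute the relative offset from these.

```bash
python3 - <<'E'
from h import *
d=np.load("w7.npy",allow_pickle=True).item()
g=cv2.cvtColor(d["color"],cv2.COLOR_BGR2GRAY)
print(g[62:90,424].tolist());print(g[80,390:442].tolist());print(g[100,395:442].tolist())
L=ray(d,114.5,88.5,.1293);Rr=ray(d,414,88.5,.1293);print("lid edge",L,Rr,"yaw",np.degrees(np.arctan2(*(Rr-L)[1::-1])),"w",np.linalg.norm(Rr-L))
xb=(Rr-L)/np.linalg.norm(Rr-L);yb=np.array([-xb[1],xb[0],0])
print("handle est",(L+Rr)/2-.081*yb+0.0*xb)
# predicted box knuckle end (top) & hinge at +53
x=np.array([np.cos(np.radians(4.1)),-np.sin(np.radians(4.1)),0]);y=np.array([-x[1],x[0],0]);h=np.array([.5765,-.1797,.075])
print("pred end top",proj(d,h+.086*y+[0,0,.01]),"edges z.075",proj(d,h+.075*y+.01*x),proj(d,h+.075*y-.01*x))
E
```

```text
[218, 219, 218, 220, 220, 221, 220, 220, 219, 218, 211, 221, 244, 248, 248, 248, 248, 248, 248, 248, 248, 247, 247, 247, 247, 247, 246, 246]
[219, 217, 218, 218, 218, 218, 218, 216, 189, 145, 137, 141, 148, 155, 165, 171, 179, 186, 192, 200, 206, 214, 219, 224, 227, 230, 233, 237, 239, 242, 244, 246, 247, 248, 248, 246, 247, 247, 248, 248, 248, 245, 241, 235, 229, 223, 221, 220, 219, 218, 219, 219]
[142, 139, 140, 142, 140, 141, 140, 141, 140, 142, 141, 139, 141, 142, 142, 142, 141, 143, 137, 154, 231, 242, 244, 246, 246, 247, 247, 246, 246, 246, 246, 247, 246, 246, 244, 238, 233, 226, 219, 218, 219, 218, 220, 219, 220, 219, 220]
lid edge [ 0.43735762 -0.09266364  0.1293    ] [ 0.56211645 -0.10213814  0.1293    ] yaw -4.342849950052121 w 0.1251180764732615
handle est [ 0.49360335 -0.17816832  0.1293    ]
pred end top [423.7543708   73.37208391] edges z.075 [432.59410993  95.83442897] [397.0824685   95.99082446]
```

```bash
python3 - <<'E'
from h import *
plan([.5077,-.174,.122],-4.1,3)
E
```

```text
3 turn [-0.006, -0.004, -0.007]
[0.01, 0.04, 0.15]
[0.01, 0.04, 0.15]
[0.01, 0.04, 0.15]
```

Emit:
play_rows(
  series=[
    [0, [0.01, 0.04, 0.15], [0, 0, -0.01]],
    [0, [0.01, 0.04, 0.15], [0, 0, -0.01]],
    [0, [0.01, 0.04, 0.15], [0, 0, -0.01]],
    [0, [0, 0, 0], [0, 0, 0]],
    [0, [0, 0, 0], [0, 0, 0]],
  ],
)

```text
t: 13.88
tool_pos: [0.5093, -0.175, 0.1234]
tool_rot: [2.297, 2.143, 0.0]
contact_force: [0.0, -0.1, -5.1]
opening: 0.0123
grip_force: 78.5
```

```bash
python3 - <<'E'
from h import *
st();plan([.5077,-.174,.106],-4.1,4)
E
```

```text
t13.88 [ 0.5093 -0.175   0.1234] yaw -3.95 z [ 0. -0. -1.] F [ 0.  -0.1 -5.1] op 0.0123 gf 78.5
4 turn [0.0, 0.0, 0.005]
[0.0, -0.01, 0.09]
[0.0, -0.01, 0.09]
[0.0, -0.01, 0.09]
[0.0, -0.01, 0.09]
```

Emit:
play_rows(
  series=[
    [0, [0.01, -0.02, 0.1], [0, 0, 0.01]],
    [0, [0.01, -0.01, 0.1], [0, 0, 0]],
    [0, [0, 0, 0.1], [0, 0, 0]],
    [0, [0, 0, 0.06], [0, 0, 0]],
    [0, [0, 0, 0], [0, 0, 0]],
  ],
)

```text
t: 14.5
tool_pos: [0.5075, -0.1739, 0.1049]
tool_rot: [-2.298, -2.141, 0.0]
contact_force: [0.2, -0.6, -4.6]
opening: 0.012
grip_force: 78.5
```

```bash
python3 - <<'E'
from h import *
for i in range(3): cam("top");st()
E
```

```text
t14.55 [ 0.5077 -0.174   0.1052] yaw -4.05 z [-0.  0. -1.] F [ 0.  -0.1 -4.8] op 0.0122 gf 78.5
t14.60 [ 0.5078 -0.174   0.1054] yaw -4.04 z [ 0. -0. -1.] F [ 0.2 -0.8 -5.2] op 0.0122 gf 78.5
t14.65 [ 0.5079 -0.1741  0.1055] yaw -4.04 z [ 0. -0. -1.] F [-0.1  0.6 -5.3] op 0.0120 gf 78.5
```

Position is right and there's no contact yet, so I'll keep lowering gently.

Emit:
play_rows(
  series=[
    [0, [0, 0, 0.05], [0, 0, 0]],
    [0, [0, 0, 0.05], [0, 0, 0]],
    [0, [0, 0, 0.04], [0, 0, 0]],
    [0, [0, 0, 0], [0, 0, 0]],
  ],
)

```text
t: 15.15
tool_pos: [0.5075, -0.1739, 0.0979]
tool_rot: [-2.298, -2.141, 0.0]
contact_force: [-0.4, 0.0, -5.8]
opening: 0.0123
grip_force: 78.5
```

```bash
python3 - <<'E'
from h import *
st()
E
```

```text
t15.15 [ 0.5075 -0.1739  0.0979] yaw -4.04 z [-0.001  0.    -1.   ] F [-0.4  0.  -5.8] op 0.0123 gf 78.5
```

Emit:
play_rows(
  series=[
    [0, [0, 0, 0.04], [0, 0, 0]],
    [0, [0, 0, 0.03], [0, 0, 0]],
    [0, [0, 0, 0.02], [0, 0, 0]],
    [0, [0, 0, 0], [0, 0, 0]],
  ],
)

```text
t: 15.65
tool_pos: [0.5078, -0.174, 0.0939]
tool_rot: [2.298, 2.142, 0.0]
contact_force: [-1.1, -0.5, -4.8]
opening: 0.0119
grip_force: 78.6
```

```bash
python3 - <<'E'
from h import *
st()
E
```

```text
t15.65 [ 0.5078 -0.174   0.0939] yaw -4.04 z [ 0. -0. -1.] F [-1.1 -0.5 -4.8] op 0.0119 gf 78.6
```

Emit:
play_rows(
  series=[
    [0, [0, 0, 0.02], [0, 0, 0]],
    [0, [0, 0, 0.02], [0, 0, 0]],
    [0, [0, 0, 0], [0, 0, 0]],
  ],
)

```text
t: 16.02
tool_pos: [0.5078, -0.174, 0.0938]
tool_rot: [-2.298, -2.142, 0.001]
contact_force: [-7.0, 2.6, 7.5]
opening: 0.0121
grip_force: 80.2
```

```bash
python3 - <<'E'
from h import *
st()
E
```

```text
t16.02 [ 0.5078 -0.174   0.0938] yaw -4.03 z [-0.001  0.    -1.   ] F [-7.   2.6  7.5] op 0.0121 gf 80.2
```

It's seated: the height is as predicted and the weight has come off. I'll release it and look.

Emit:
play_rows(
  series=[
    [0.2, [0, 0, -0.02], [0, 0, 0]],
    [0.35, [0, 0, 0], [0, 0, 0]],
    [0.5, [0, 0, 0], [0, 0, 0]],
    [0.5, [0, 0, -0.3], [0, 0, 0]],
    [0.5, [0.2, 0.5, -0.9], [0, 0, 0]],
    [0.6, [0.2, 0.5, -0.9], [0, 0, 0]],
    [0.6, [0, 0.4, -0.9], [0, 0, 0]],
    [0.6, [0, 0, 0], [0, 0, 0]],
  ],
)

```text
t: 17.02
tool_pos: [0.5824, -0.1599, 0.2498]
tool_rot: [2.29, 2.136, 0.007]
contact_force: [0.4, -0.7, 0.3]
opening: 0.0512
grip_force: 0.0
```

```bash
python3 - <<'E'
from h import *
import time
cam("top");st();d=cam("wrist");np.save("w8.npy",d,allow_pickle=True)
x=np.array([np.cos(np.radians(4.1)),-np.sin(np.radians(4.1)),0]);y=np.array([-x[1],x[0],0]);h=np.array([.5765,-.1797,.075])
p=[proj(d,h+k*y) for k in(-.075,-.036,0,.036,.086)];print(np.round(p,1).tolist())
g=cv2.cvtColor(d["color"],cv2.COLOR_BGR2GRAY)
a=np.array(p).astype(int);x0,y0,x1,y1=max(a[:,0].min()-110,0),max(a[:,1].min()-30,0),min(a[:,0].max()+40,560),min(a[:,1].max()+30,420)
k=min(800/(x1-x0),600/(y1-y0));print(x0,y0,k);cv2.imwrite("pics/w8.png",cv2.resize(d["color"][y0:y1,x0:x1],None,fx=k*.99,fy=k*.99,interpolation=cv2.INTER_CUBIC))
E
```

```text
t17.07 [ 0.5806 -0.1594  0.2464] yaw -4.02 z [ 0.005 -0.002 -1.   ] F [-0.8 -0.4 -0.8] op 0.0512 gf 0.0
[[277.9, 285.2], [277.9, 248.1], [277.8, 211.5], [277.8, 172.6], [277.7, 114.2]]
167 84 2.5974025974025974
```

View pics/w8.png

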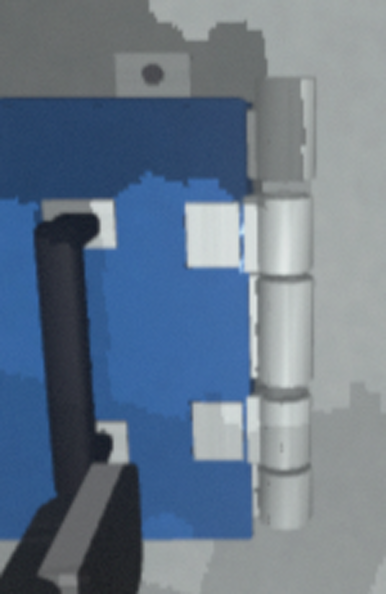

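The lid knuckles sit in the gaps, in line with the box knuckles: crop columns 260–313 for all five, with lid knuckles at rows 196–275 and 398–468. Next I'll fetch the pin.

```bash
python3 - <<'E'
from h import *
st();plan([.5985,.100,.16],-4.1,7)
E
```

```text
t17.12 [ 0.5792 -0.159   0.2438] yaw -4.03 z [ 0.001 -0.001 -1.   ] F [-0.1 -0.2 -1.3] op 0.0518 gf 0.0
7 turn [0.001, 0.001, 0.001]
[0.74, 0.0, 0.24]
[0.74, 0.0, 0.24]
[0.74, 0.0, 0.24]
[0.74, 0.0, 0.24]
[0.74, 0.0, 0.24]
[0.74, 0.0, 0.24]
[0.74, 0.0, 0.24]
```

Emit:
play_rows(
  series=[
    [0.5, [0.74, 0, 0.1], [0, 0, 0]],
    [0.5, [0.74, 0, 0.2], [0, 0, 0]],
    [0.5, [0.74, 0, 0.24], [0, 0, 0]],
    [0.5, [0.74, 0, 0.24], [0, 0, 0]],
    [0.5, [0.74, 0, 0.3], [0, 0, 0]],
    [0.5, [0.74, 0, 0.3], [0, 0, 0]],
    [0.5, [0.74, 0, 0.3], [0, 0, 0]],
    [0.5, [0, 0, 0], [0, 0, 0]],
  ],
)

```text
t: 18.12
tool_pos: [0.5944, 0.101, 0.1549]
tool_rot: [-2.292, -2.142, 0.008]
contact_force: [0.3, -0.0, -1.0]
opening: 0.0423
grip_force: 0.0
```

```bash
python3 - <<'E'
from h import *
cam("top");cam("top");st();d=cam("wrist");np.save("w9.npy",d,allow_pickle=True)
for c in blobs(d,(15,120,50),(35,255,255),(200,60,360,420),100): print("knob",cv2.boundingRect(c),rect(d,c,.010))
print(proj(d,[.5988,.134,.008]))
plan([.5985,.1335,.003],-4.1)
E
```

```text
t18.23 [0.596  0.0991 0.1573] yaw -4.02 z [-0.003 -0.001 -1.   ] F [-0.3 -0.2  0.8] op 0.0426 gf 0.0
knob (272, 132, 20, 45) ((0.5976871252059937, 0.13383717834949493), (0.03533679246902466, 0.015605306252837181), 85.9972915649414)
[282.85951259 153.77716984]
4 turn [-0.002, 0.001, 0.001]
[0.18, -0.0, 0.78]
[0.17, -0.0, 0.78]
[0.17, -0.0, 0.78]
[0.17, -0.0, 0.78]
```

Emit:
play_rows(
  force=60,
  series=[
    [0.45, [0.17, -0.01, 0.8], [0, 0, 0]],
    [0.45, [0.17, 0, 0.8], [0, 0, 0]],
    [0.45, [0.17, 0, 0.8], [0, 0, 0]],
    [0.45, [0.17, 0, 0.5], [0, 0, 0]],
    [0.45, [0, 0, 0.12], [0, 0, 0]],
    [0.45, [0, 0, 0], [0, 0, 0]],
    [0.45, [0, 0, 0], [0, 0, 0]],
  ],
)

```text
t: 19.15
tool_pos: [0.6007, 0.1328, 0.0098]
tool_rot: [2.298, 2.139, 0.004]
contact_force: [0.3, -0.4, 0.0]
opening: 0.0381
grip_force: 0.0
```

```bash
python3 - <<'E'
from h import *
cam("top");st();plan([.598,.1335,.003],-4.1,1)
E
```

```text
t19.20 [0.6005 0.133  0.0097] yaw -4.08 z [ 0.003  0.    -1.   ] F [ 0.5 -0.4  0.9] op 0.0381 gf 0.0
1 turn [0.022, -0.003, 0.003]
[0.01, -0.05, 0.13]
```

Emit:
play_rows(
  series=[
    [0.45, [0.01, -0.04, 0.13], [0, 0, 0]],
    [0.3, [0, 0, 0], [0, 0, 0]],
    [0.1, [0, 0, 0], [0, 0, 0]],
    [0, [0, 0, 0], [0, 0, 0]],
    [0, [0, 0, 0], [0, 0, 0]],
    [0, [0, 0, 0], [0, 0, 0]],
  ],
)

```text
t: 19.95
tool_pos: [0.597, 0.134, 0.0013]
tool_rot: [-2.298, -2.141, 0.0]
contact_force: [-1.3, 0.7, 1.2]
opening: 0.0142
grip_force: 60.2
```

```bash
python3 - <<'E'
from h import *
st()
E
```

```text
t19.95 [0.597  0.134  0.0013] yaw -4.05 z [-0.  0. -1.] F [-1.3  0.7  1.2] op 0.0142 gf 60.2
```

Emit:
play_rows(
  series=[
    [0, [0, 0, -0.2], [0, 0, 0]],
    [0, [0, 0.01, -0.4], [0, -0.07, 0]],
    [0, [0, 0.02, -0.5], [0, -0.07, 0]],
    [0, [0, 0.01, -0.24], [0, 0, 0]],
    [0, [0, 0, 0], [0, 0, 0]],
    [0, [0, 0, 0], [0, 0, 0]],
  ],
)

```text
t: 20.7
tool_pos: [0.5986, 0.1342, 0.0675]
tool_rot: [2.289, 2.133, -0.024]
contact_force: [-0.0, -0.4, -1.3]
opening: 0.0139
grip_force: 59.9
```

```bash
python3 - <<'E'
from h import *
d=cam("scene");cam("top");st()
cv2.imwrite("pics/s10.png",cv2.resize(d["color"][215:285,220:375],None,fx=5,fy=5,interpolation=cv2.INTER_CUBIC))
y=np.array([np.sin(np.radians(4.1)),np.cos(np.radians(4.1)),0]);h=np.array([.5765,-.1797,.075])
for k in(.086,.14,.18,.25,.30): print(k,((proj(d,h+k*y)-[220,215])*5).round(0))
plan([.5992,.1345,.0685],-4.1,1,pitch=-1.1)
E
```

```text
t20.80 [0.5982 0.1342 0.0669] yaw -4.05 z [-0.004 -0.02  -1.   ] F [-0.2 -1.4 -1.6] op 0.0142 gf 59.9
0.086 [211. 175.]
0.14 [312. 195.]
0.18 [387. 209.]
0.25 [521. 235.]
0.3 [618. 254.]
1 turn [-0.017, 0.005, 0.007]
[0.01, 0.02, -0.03]
```

View pics/s10.png

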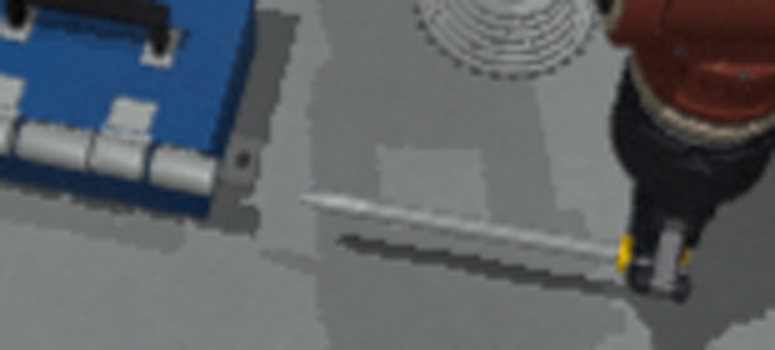

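The pin is level and in line with the hinge: its tip is at crop (305,199) against a predicted (304,194), which is within about 1 px of the real image. The lid sits squarely. I'll raise it 1.5 mm and start inserting.

Emit:
play_rows(
  series=[
    [0, [0, 0.02, -0.03], [0, 0, 0]],
    [0, [-0.4, 0, 0.01], [0, 0, 0]],
    [0, [-0.4, 0, 0.01], [0, 0, 0]],
    [0, [-0.2, 0, 0], [0, 0, 0]],
    [0, [-0.2, 0, 0], [0, 0, 0]],
    [0, [0, 0, 0], [0, 0, 0]],
  ],
)

```text
t: 21.55
tool_pos: [0.596, 0.0736, 0.0701]
tool_rot: [2.29, 2.131, -0.022]
contact_force: [-0.3, -0.6, -1.1]
opening: 0.0144
grip_force: 59.9
```

```bash
cat >> h.py <<'E'
def axis():
    o=ctrl.get_obs();st();p=np.array(o["tool_pos"]);k=(p[1]+.1797)/np.cos(np.radians(4.1));x=.5765+k*np.sin(np.radians(4.1))
    print("k %.4f dx_off %.4f"%(k,p[0]-x),"torque",np.round(o["wrist_torque"],2))
E
python3 - <<'E'
from h import *
axis()
E
```

```text
t21.55 [0.596  0.0736 0.0701] yaw -4.11 z [-0.001 -0.019 -1.   ] F [-0.3 -0.6 -1.1] op 0.0144 gf 59.9
k 0.2540 dx_off 0.0014 torque [ 0.09  0.04 -0.07]
```

Emit:
play_rows(
  series=[
    [0, [-0.2, -0.02, 0.02], [0, 0, 0]],
    [0, [-0.2, 0, 0], [0, 0, 0]],
    [0, [-0.2, 0, 0.01], [0, 0, 0]],
    [0, [-0.2, 0, 0], [0, 0, 0]],
    [0, [0, 0, 0], [0, 0, 0]],
  ],
)

```text
t: 22.18
tool_pos: [0.5922, 0.0338, 0.0693]
tool_rot: [2.29, 2.131, -0.022]
contact_force: [0.0, 0.7, -1.9]
opening: 0.0142
grip_force: 59.9
```

```bash
python3 - <<'E'
from h import *
axis()
E
```

```text
t22.18 [0.5922 0.0338 0.0693] yaw -4.11 z [-0.001 -0.019 -1.   ] F [ 0.   0.7 -1.9] op 0.0142 gf 59.9
k 0.2140 dx_off 0.0004 torque [0.13 0.02 0.02]
```

Emit:
play_rows(
  series=[
    [0, [-0.2, 0, 0], [0, 0, 0]],
    [0, [-0.2, 0, 0.01], [0, 0, 0]],
    [0, [-0.2, 0, 0], [0, 0, 0]],
    [0, [-0.2, 0, 0.01], [0, 0, 0]],
    [0, [0, 0, 0], [0, 0, 0]],
  ],
)

```text
t: 22.8
tool_pos: [0.5893, -0.0062, 0.069]
tool_rot: [2.29, 2.131, -0.022]
contact_force: [0.4, -0.4, -0.8]
opening: 0.0143
grip_force: 59.9
```

```bash
python3 - <<'E'
from h import *
axis()
E
```

```text
t22.80 [ 0.5893 -0.0062  0.069 ] yaw -4.11 z [-0.001 -0.019 -1.   ] F [ 0.4 -0.4 -0.8] op 0.0143 gf 59.9
k 0.1740 dx_off 0.0004 torque [ 0.21 -0.01 -0.  ]
```

Going smoothly. 71 mm to go.

Emit:
play_rows(
  series=[
    [0, [-0.2, 0, 0], [0, 0, 0]],
    [0, [-0.2, 0, 0.01], [0, 0, 0]],
    [0, [-0.2, 0, 0], [0, 0, 0]],
    [0, [-0.2, 0, 0.01], [0, 0, 0]],
    [0, [0, 0, 0], [0, 0, 0]],
  ],
)

```text
t: 23.42
tool_pos: [0.5865, -0.0461, 0.0688]
tool_rot: [2.29, 2.131, -0.022]
contact_force: [0.2, 0.4, -1.6]
opening: 0.0136
grip_force: 59.9
```

```bash
python3 - <<'E'
from h import *
axis()
E
```

```text
t23.43 [ 0.5865 -0.0461  0.0688] yaw -4.12 z [-0.001 -0.019 -1.   ] F [ 0.2  0.4 -1.6] op 0.0136 gf 59.9
k 0.1339 dx_off 0.0004 torque [0.13 0.03 0.03]
```

Emit:
play_rows(
  series=[
    [0, [-0.2, 0, 0.01], [0, 0, 0]],
    [0, [-0.2, 0, 0.01], [0, 0, 0]],
    [0, [-0.1, 0, 0.01], [0, 0, 0]],
    [0, [0, 0, 0], [0, 0, 0]],
  ],
)

```text
t: 23.92
tool_pos: [0.5847, -0.0706, 0.0678]
tool_rot: [2.289, 2.132, -0.022]
contact_force: [0.7, -0.4, -0.9]
opening: 0.0144
grip_force: 59.9
```

```bash
python3 - <<'E'
from h import *
axis()
E
```

```text
t23.93 [ 0.5847 -0.0706  0.0678] yaw -4.09 z [-0.001 -0.019 -1.   ] F [ 0.7 -0.4 -0.9] op 0.0144 gf 59.9
k 0.1093 dx_off 0.0004 torque [ 0.17 -0.01  0.06]
```

Emit:
play_rows(
  series=[
    [0, [-0.04, 0, 0], [0, 0, 0]],
    [0, [-0.04, 0, 0], [0, 0, 0]],
    [0, [0, 0, 0], [0, 0, 0]],
  ],
)

```text
t: 24.3
tool_pos: [0.5845, -0.0742, 0.0679]
tool_rot: [2.289, 2.133, -0.022]
contact_force: [-0.3, 0.0, -1.8]
opening: 0.0144
grip_force: 59.9
```

```bash
python3 - <<'E'
from h import *
axis()
E
```

```text
t24.30 [ 0.5845 -0.0742  0.0679] yaw -4.04 z [-0.001 -0.02  -1.   ] F [-0.3  0.  -1.8] op 0.0144 gf 59.9
k 0.1057 dx_off 0.0004 torque [ 0.12  0.01 -0.01]
```

Emit:
play_rows(
  series=[
    [0, [-0.03, 0, 0], [0, 0, 0]],
    [0, [-0.03, 0, 0], [0, 0, 0]],
    [0, [0, 0, 0], [0, 0, 0]],
  ],
)

```text
t: 24.68
tool_pos: [0.5843, -0.0769, 0.0679]
tool_rot: [2.289, 2.133, -0.021]
contact_force: [0.1, 1.8, -1.3]
opening: 0.0142
grip_force: 60.0
```

```bash
python3 - <<'E'
from h import *
axis()
E
```

```text
t24.68 [ 0.5843 -0.0769  0.0679] yaw -4.05 z [-0.001 -0.019 -1.   ] F [ 0.1  1.8 -1.3] op 0.0142 gf 60.0
k 0.1031 dx_off 0.0004 torque [ 0.44 -0.05 -0.02]
```

Emit:
play_rows(
  series=[
    [0, [0, 0, 0.03], [0, 0.07, 0]],
    [0, [-0.03, 0, 0], [0, 0.07, 0]],
    [0, [-0.02, 0, 0], [0, 0, 0]],
    [0, [0, 0, 0], [0, 0, 0]],
  ],
)

```text
t: 25.18
tool_pos: [0.5845, -0.077, 0.0668]
tool_rot: [-2.296, -2.139, -0.007]
contact_force: [0.4, 10.9, 1.9]
opening: 0.0143
grip_force: 60.2
```

```bash
python3 - <<'E'
from h import *
axis()
E
```

```text
t25.18 [ 0.5845 -0.077   0.0668] yaw -4.06 z [ 0.001  0.006 -1.   ] F [ 0.4 10.9  1.9] op 0.0143 gf 60.2
k 0.1030 dx_off 0.0006 torque [ 1.57 -0.1  -0.14]
```

The knob is hard against the hinge, with an 11 N reaction at the expected position. I'll release and back off.

Emit:
play_rows(
  series=[
    [0.2, [0, 0, 0], [0, 0, 0]],
    [0.4, [0, 0, 0], [0, 0, 0]],
    [0.5, [0, 0, 0], [0, 0, 0]],
    [0.5, [0, 0, -0.3], [0, 0, 0]],
    [0.5, [0, 0, -0.8], [0, 0, 0]],
    [0.5, [0, 0, -0.9], [0, 0, 0]],
    [0.5, [-0.7, -0.1, -0.8], [0, 0, 0]],
    [0.5, [0, 0, 0], [0, 0, 0]],
  ],
)

```text
t: 26.18
tool_pos: [0.579, -0.1168, 0.2131]
tool_rot: [2.294, 2.132, 0.007]
contact_force: [0.7, 0.6, -0.5]
opening: 0.0427
grip_force: 0.0
```

```bash
python3 - <<'E'
from h import *
for i in range(3): cam("top")
st();d=cam("wrist")
y=np.array([np.sin(np.radians(4.1)),np.cos(np.radians(4.1)),0]);h=np.array([.5765,-.1797,.073])
for c in blobs(d,(15,120,60),(35,255,255),None,150): print("yellow",cv2.boundingRect(c),rect(d,c,.077))
print("expected knob",h+.103*y,proj(d,h+.086*y+[0,0,.008]),proj(d,h+.12*y+[0,0,.008]))
g=cv2.cvtColor(d["color"],cv2.COLOR_BGR2GRAY);a=proj(d,h+.086*y).astype(int);print(a,d["color"][a[1]-12:a[1]+12,a[0]].tolist())
for c in blobs(d,(100,120,40),(125,255,255),None,3000): print("lid",rect(d,c,.079))
E
```

```text
t26.32 [ 0.5762 -0.1141  0.2061] yaw -4.06 z [-0.001  0.    -1.   ] F [-0.4  0.7  0.1] op 0.0427 gf 0.0
yellow (277, 130, 22, 47) ((0.5830898880958557, -0.07654858380556107), (0.034576743841171265, 0.016156526282429695), 85.93359375)
yellow (455, 15, 105, 115) ((0.7423413395881653, -0.0339851975440979), (0.07333733886480331, 0.07617836445569992), 8.501582145690918)
expected knob [ 0.58386424 -0.0769636   0.073     ] [288.62941953 177.05796499] [288.95099637 131.23331155]
[288 175] [[63, 158, 191], [62, 155, 188], [62, 156, 187], [62, 156, 189], [63, 157, 190], [63, 156, 189], [64, 156, 189], [63, 156, 189], [64, 157, 190], [66, 158, 191], [64, 158, 190], [63, 156, 190], [66, 157, 189], [75, 149, 175], [113, 142, 152], [167, 169, 166], [196, 198, 193], [203, 205, 199], [201, 204, 197], [203, 204, 199], [204, 205, 198], [204, 205, 199], [204, 206, 200], [204, 207, 199]]
lid ((0.5004952549934387, -0.17035387456417084), (0.16970501840114594, 0.12706932425498962), 85.85145568847656)
```

```bash
python3 -c "
from station import ctrl
print(ctrl.finish_job())"
```

```text
the job is handed in; nothing more can be done
None
```

The lid is on the box with its knuckles in the gaps, the pin is fully home with its knob against the hinge, and the job was handed in at about 26 s; the other things on the bench were left alone.

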